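# Register, shim and press an avionics module in its fixture

### The arm

A 7-joint arm with a two-finger parallel gripper is mounted at the origin on the work surface. World frame = base frame: x ahead of the robot, y to its left, z up, the work surface at z = 0. Lengths are in m, angles in degrees, forces in N, time in s.
With the tool pointing down it reaches from about 0.425 to 0.95 m from the base axis. Payload 4.7 kg.
Tool frame: the origin (TCP) lies between the finger pads; the fingertips stand 25 mm ahead of it and the grasp point (between the pads) lies 6 mm ahead of it; z points along the fingers, y is the direction in which the jaws open and shut (so a half turn about z gives the same grasp; the last joint's range is limited). The gripper opens to 87 mm and grips with 3 to 60 N. Pads are 19 mm wide; open, the fingers measure 117 mm over their backs; the gripper's body (75 mm by 190 mm) begins 51 mm behind the grasp point.
Start: joints at [-74.593, 26.849, -2.785, 87.806, 1.381, 65.374, -4.715], TCP at [0.198, 0.645, 0.248] pointing down, gripper open.
Joint ranges: [-148.3, 148.3], [-19.14, 114.17], [-79.39, 73.82], [5.75, 140.21], [-59.74, 239.74], [12.07, 113.84], [-152.46, 152.46]. Speed limits (degrees/s): [147.25, 147.25, 180, 180, 180, 180, 180].

### API

Orientations are given as a 3x3 rotation matrix whose columns are the frame's x, y, z axes.
In Python, from plant import r gives the robot as it stands. Calls block until the motion is done:
- r.move_ptp(position, orientation): joint-space move of the TCP to a pose.
- r.move_linear(position, attitude=None, feed=0.15): straight line of the TCP; attitude=None keeps the orientation; feed is the mean speed in m/s.
- r.movej(angles): joint-space move.
- r.command_gripper(opening, grasp_force=None): finger opening in m; grasp_force is the grip in N (None keeps the last); returns when the fingers have stopped.
- r.sleep(seconds).
- r.inverse_kinematics(position, orientation): joint angles nearest the present ones, or None.
- r.camera(name): name is "scene" or "top"; returns the picture (384x512x3 uint8, red, green, blue); there is no depth.
- r.camera_model(name): a dict with "camera_matrix" (3x3 intrinsics, pixels), "position" and "attitude" of the camera in the world. Camera axes: x right, y down, z forward; pixel columns grow to the right and rows downward; lengths in m; the calibration is good to about 2 mm. A picture is of the moment at which its call begins. camera_model takes no time and is no camera call.
A pose or a line that the arm cannot do raises r.IKError and nothing moves.
- r.sign_off(): hands the job in, once; it reports no verdict.
Trained networks look in the newest picture that a camera, given by its name, has taken for a name from the list of things; names that differ only in an ending like _2 or _b are one class to them, and where a whole thing is asked for, a point or a joint stands for the part that bears it (a point fixed in the world has none). Each returns a list of dicts, best first, with "confidence" (0 to 1); they miss things now and then, are a little off and sometimes report something else, mostly with a low value. They report only what shows in the picture. A call takes as long as a camera call. They do not tell look-alikes from the thing itself.
- r.boxes_of(name, camera): "bbox" ([centre column, centre row, width, height] in pixels, round what is visible of it).
- r.regions_of(name, camera): "region" (384x512 bool, what is visible of it) and "bbox" ([centre column, centre row, width, height] in pixels, round what is visible of it).
- r.landmark_of(name, camera): "position" ([column, row] in pixels: a listed point, or the origin of a listed thing).
Readings, each from a call of its own:
- r.get_clock(): time.
- r.get_q(): joint angles.
- r.get_qd(): joint speeds.
- r.get_tau(): joint torques, N m.
- r.get_tool_pos(): TCP position.
- r.get_eef_rot(): TCP orientation.
- r.get_wrist_force(): force on the tool from outside, world axes, zero at the start.
- r.get_ft_torque(): the same for the moment, N m.
- r.get_finger_gap(): finger opening in m.
Only numpy, scipy, OpenCV 4.12 (cv2) and the standard library are available. Lean on these libraries where they do the work, as an engineer would, in place of code of your own. Each camera call takes 0.05 s, during which the arm holds its last target.

### The job

Slide the black module by the metal connector shell on its top until it sits against both the far stop and the side stop of the aluminium fixture. Then take the spacer from its rack, stand it fully down in the gap between the module and the steel fence blocks where the gap is wide enough (only in front of the thinner block; do not force it in at the thicker one) and let go of it. Finally press the module down against its sprung pad until its lid is flush with the tops of the stops, still against both stops, and finish while holding it pressed down; leave everything else lying where it is.

Things in the scene. Friction and masses are not known exactly. Their poses are not given: they have to be found in the camera images.
- fixture: Aluminium fixture, fixed, yaw up to 0.25; base plate 160 (x) x 180 (y) x 12 mm, origin under its centre. Far stop: bar with inner face at x=+50, y -50..50. Side stop: bar with inner face at y=+60, x -20..40; both 16 thick, tops at z=33 mm. On the -x side two steel fence blocks (thin and thick, order varies) stand on the base at x=-55, y=+30 and -30. The -y side is open.
- nest (a point): Point of the fixture (axes as the fixture's) at fixture x=10, y=0, z=13 mm: where the module's origin is when it touches both stops and is pressed fully down. Before pressing, the module rides 5 mm higher.
- module: Black flat housing 80 (x) x 120 (y) x 20 mm, about 0.28 kg, origin under its centre, axes nearly the fixture's. Centred on its lid a metal connector shell 24 (x) x 50 (y) x 25 mm tall, to grip (tops: lid 20, shell 45 mm above the origin). Lies loose on the sprung pad, 3 to 6 mm short of the far stop and 6 to 20 mm short of the side stop.
- shell_top (a point): Centre of the top of the module's connector shell, 45 mm above the module's origin.
- pad (a joint): Travel of the sprung pad (60 x 100 mm, centred on the nest) under the module: 0 up (also with the module's weight), 0.005 m fully down. About 2 N downward on the module starts it, about 6 N (at most 8 N) brings it fully down; it springs up again when let go.
- thin_block: Steel fence block on the fixture, 20 (x) x 58 (y) x 21 mm, fixed; origin on the base surface (fixture z=12 mm) under its centre, axes as the fixture's. Between its +x face and a module held against the far stop the gap is 15 mm.
- gap (a point): Middle of the wide gap at base level: 17.5 mm in +x from thin_block's origin; axes as the fixture's. The spacer's origin belongs here.
- thick_block: Steel fence block, 27 (x) x 58 (y) x 21 mm, fixed, beside the thin one with their outer faces in line; its origin is 10 mm in from the outer (-x) face, on the base surface. It leaves a gap of only 8 mm.
- spacer: Aluminium plate standing upright, 12 (x) x 36 (y) x 55 mm (z, up), 0.07 kg, lower edges rounded by 4 mm; origin at the centre of its foot. Stands in the rack's slot with its foot 6 mm above the table; grip it by its upper part across the 36 mm width (along its y) and lift straight up.
- rack: Grey plastic rack, fixed, 60 (x) x 56 (y) x 22 mm, with a slot 15 (x) x 39 (y) mm, 16 mm deep; origin under its centre. Yaw up to 0.5 rad.
- cap: Small red plastic connector cap on the table, 42 mm across, 14 mm tall; not to be disturbed. Origin under its centre.
- tape_roll: Roll of tape lying flat, 64 mm across, 18 mm tall; not to be disturbed. Origin under its centre.
- gauge_block: Steel block 35 x 50 x 16 mm lying on the table; not to be disturbed. Origin under its centre.
- screwdriver: Screwdriver 150 mm long lying on the table; not to be disturbed.
- screw_dish: Steel dish 70 mm across, 22 mm tall; not to be disturbed. Origin under its centre.
- multimeter: Orange multimeter 170 x 85 x 34 mm lying at the back; not to be disturbed. Origin under its centre.
Things that resemble listed ones, but are neither listed nor needed, are in the scene too. Of the things shaped like the module, the black one is meant. What is shaped like the spacer but pink is not meant.

How it is judged (in metres and radians):
On the way, in this order (a step that is already met when the one before it is completed fails the run):
1. the module sits against both stops, with the spacer not yet in the gap (x of module in the frame of nest between -0.002 and 0.002 m and y of module in the frame of nest between -0.002 and 0.002 m and angle between the x axis of module and the x axis of fixture, either way round below 0.03 rad and z of module in the frame of nest below 0.008 m and distance between spacer and gap above 0.05 m), for 0.2 s.
2. the spacer stands fully down in the wide gap, let go (z of spacer in the frame of gap below 0.003 m and horizontal distance between spacer and gap below 0.014 m and angle between spacer's own z axis and vertical below 0.25 rad and contact force between spacer and the fingers below 0.2 N), for 0.2 s.
At the end, for the whole second after the job is handed in: Fingers press the module (over 2.5 N, pad over 3.8 mm down, lid within 1.7 mm of flush), edges within 2.5 mm of both stops, square and level within 2 degrees; spacer untouched and upright (0.25 rad), foot within 14 mm of the wide gap's middle and 3 mm of the base; all at rest (all of step 2 and value of joint pad above 0.0038 m and contact force between the fingers and module above 2.5 N and x of module in the frame of nest between -0.0025 and 0.0025 m and y of module in the frame of nest between -0.0025 and 0.0025 m and z of module in the frame of nest below 0.0017 m and angle between the x axis of module and the x axis of fixture, either way round below 0.035 rad and angle between module's own z axis and vertical below 0.035 rad and linear speed of each of module, spacer below 0.01 m/s); the arm keeps its last pose, push and grip.
It fails at once if the spacer is forced against the thick block (over 20 N) (contact force between spacer and thick_block above 20 N).
It fails at once if a thing on the table is moved more than 20 mm (distance of any of cap, tape_roll, gauge_block, screwdriver, screw_dish, multimeter from where it was at the start of the episode above 0.02 m).
It also fails if it takes over 67 s, if anything falls off the work surface, if the arm or the gripper's body presses on something with over 40 N, if the wrist force passes 120 N, or if a joint passes its speed limit or range.

## Working session

There is one attempt and no reset: what is moved stays moved. The work goes in short steps, each a Python script; the robot and the scene stay as the last script left them, time stands still between calls to the robot, and variables do not carry over. Pictures are saved under pics/ and viewed, and the job is handed in when it is done.

```bash
ls; mkdir -p pics
python3 - <<'E'
from plant import r
import cv2
for n in ("scene","top"):
    im=r.camera(n); cv2.imwrite(f"pics/{n}0.png",cv2.resize(im[:,:,::-1],(800,600),interpolation=cv2.INTER_CUBIC))
    m=r.camera_model(n); print(n,m)
print(r.get_clock(),r.get_tool_pos(),r.get_eef_rot(),r.get_finger_gap())
E
```

```text
pics
scene {'camera_matrix': array([[476.47701379,   0.        , 256.30024731],
       [  0.        , 476.47701379, 178.54750659],
       [  0.        ,   0.        ,   1.        ]]), 'position': array([ 1.32403328, -0.58175769,  0.74916767]), 'attitude': array([[ 0.63984103,  0.44880249, -0.62384276],
       [ 0.76815593, -0.34894747,  0.53681666],
       [ 0.0232363 , -0.82268584, -0.56802121]])}
top {'camera_matrix': array([[347.3127883 ,   0.        , 259.20338375],
       [  0.        , 347.3127883 , 188.65905   ],
       [  0.        ,   0.        ,   1.        ]]), 'position': array([0.45056412, 0.01060262, 0.85248648]), 'attitude': array([[ 0.01649838, -0.98532096,  0.16991296],
       [-0.99985903, -0.01572826,  0.00587754],
       [-0.00311883, -0.16998598, -0.98544155]])}
0.1 [0.19789581 0.64482228 0.24659864] [[-9.56000608e-01  2.93364347e-01 -4.44461179e-04]
 [ 2.93364673e-01  9.55999052e-01 -1.72669262e-03]
 [-8.16455875e-05 -1.78110840e-03 -9.99998410e-01]] 0.08714853502420747
```

View pics/scene0.png

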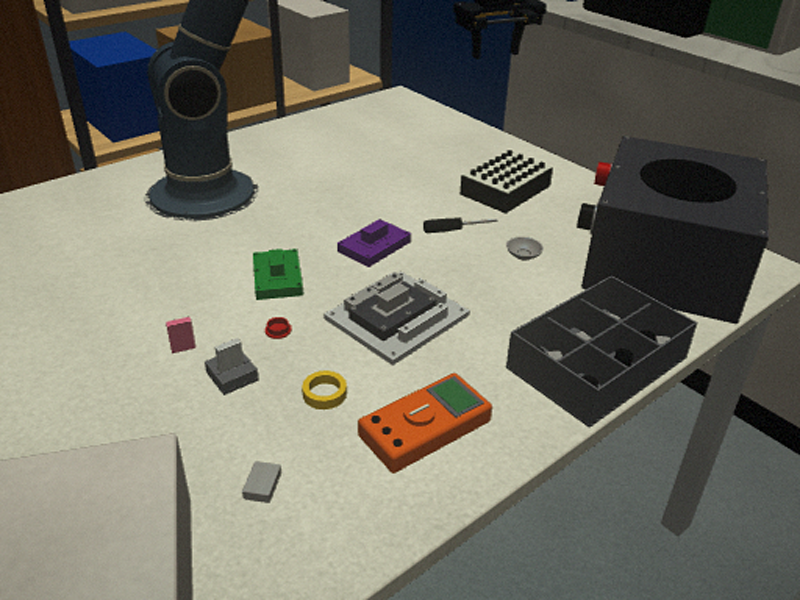

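View pics/top0.png

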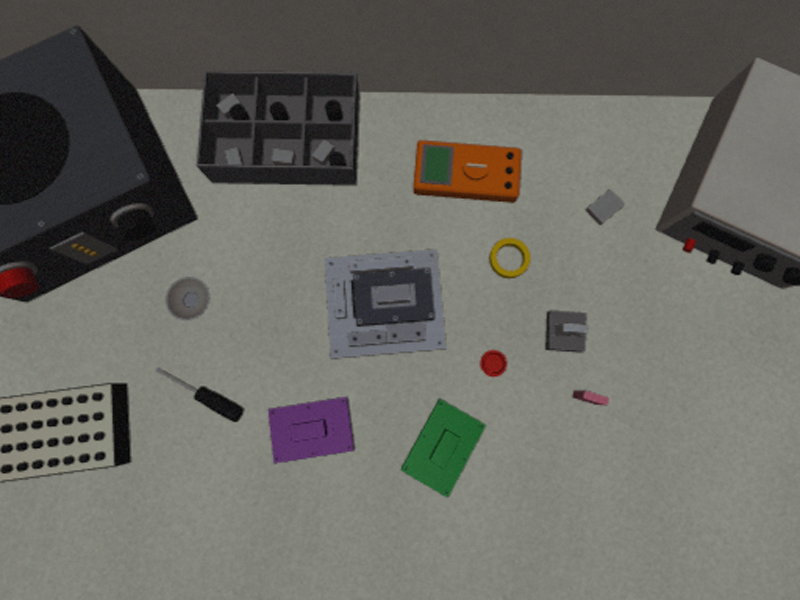

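The scene view shows the fixture at (397,313), the rack with the spacer at (232,365) and pink, purple and green look-alikes. The top view shows the black module at (393,294), the side stop on its left and the fence blocks at (386,337). The rack and spacer are at (567,331).

```bash
cat > h.py <<'E'
import numpy as np, cv2
def P(m):
    R=np.array(m["attitude"]);return m["camera_matrix"]@np.hstack([R.T,(-R.T@m["position"])[:,None]])
def proj(m,X):
    X=np.atleast_2d(X);x=(P(m)@np.c_[X,np.ones(len(X))].T).T;return x[:,:2]/x[:,2:]
def tri(ms,uv):
    x=cv2.triangulatePoints(P(ms[0]),P(ms[1]),np.float64(uv[0]).reshape(2,1),np.float64(uv[1]).reshape(2,1))[:,0]
    X=x[:3]/x[3];return X,[np.linalg.norm(proj(m,X)[0]-u) for m,u in zip(ms,uv)]
def onz(m,uv,z):
    d=np.array(m["attitude"])@np.linalg.inv(m["camera_matrix"])@np.r_[uv,1];return m["position"]+d*(z-m["position"][2])/d[2]
E
python3 - <<'E'
from plant import r
from h import *
cams=("scene","top"); ms=[r.camera_model(c) for c in cams]
ims={}
for c in cams: ims[c]=r.camera(c)
for n in ["fixture","module","shell_top","thin_block","thick_block","gap","nest","spacer","rack"]:
    L=[r.landmark_of(n,c) for c in cams]
    for c,l in zip(cams,L): print(n,c,[(np.round(d["position"],1).tolist(),round(d["confidence"],2)) for d in l[:4]])
    if L[0] and L[1]:
        X,e=tri(ms,[L[0][0]["position"],L[1][0]["position"]]); print("   ",X.round(4),np.round(e,2))
s=ims["scene"][160:240,195:310]; t=ims["top"][150:240,200:295]
cv2.imwrite("pics/sz.png",cv2.resize(s[:,:,::-1],None,fx=6.9,fy=6.9,interpolation=cv2.INTER_CUBIC))
cv2.imwrite("pics/tz.png",cv2.resize(t[:,:,::-1],None,fx=6.6,fy=6.6,interpolation=cv2.INTER_CUBIC))
s=ims["scene"][205:260,120:175]; t=ims["top"][185:240,335:390]
cv2.imwrite("pics/rz.png",np.hstack([cv2.resize(q[:,:,::-1],(400,400),interpolation=cv2.INTER_CUBIC) for q in(s,t)]))
np.savez("im0.npz",**ims); print(r.get_clock())
E
```

```text
fixture scene [([252.9, 204.0], 0.86)]
fixture top [([246.0, 192.3], 0.9)]
    [0.5861 0.0461 0.0012] [0.56 1.1 ]
module scene [([249.3, 201.6], 0.89), ([242.8, 157.7], 0.67), ([230.4, 195.0], 0.67), ([178.0, 177.2], 0.63)]
module top [([201.6, 272.6], 0.96), ([280.2, 286.7], 0.84), ([250.6, 189.0], 0.69)]
    [ 0.3862  0.1898 -0.1803] [2.04 4.27]
shell_top scene [([237.6, 144.3], 0.72), ([248.6, 187.9], 0.67), ([172.7, 167.5], 0.65)]
shell_top top [([195.4, 275.0], 0.74), ([253.6, 188.1], 0.72), ([285.5, 288.3], 0.58)]
    [0.387  0.1526 0.0472] [0.79 1.9 ]
thin_block scene [([249.6, 186.8], 0.45)]
thin_block top [([235.0, 218.5], 0.48)]
    [0.5254 0.0784 0.0061] [1.22 2.52]
thick_block scene [([229.4, 195.9], 0.67)]
thick_block top [([263.0, 217.8], 0.79)]
    [0.5274 0.0097 0.0088] [1.11 2.23]
gap scene [([250.0, 189.6], 0.64)]
gap top [([236.5, 208.0], 0.61), ([300.5, 112.0], 0.39)]
    [0.5457 0.0685 0.0136] [0.36 0.73]
nest scene []
nest top []
spacer scene [([147.1, 238.8], 0.59), ([114.5, 225.3], 0.56), ([147.4, 243.2], 0.24)]
spacer top [([373.4, 254.5], 0.55), ([363.0, 212.6], 0.51)]
    [ 0.4713 -0.2328 -0.0361] [11.97 20.94]
rack scene [([147.0, 245.7], 0.95)]
rack top [([363.8, 209.9], 0.69), ([261.7, 214.6], 0.54)]
    [ 0.5502 -0.2422 -0.0041] [0.49 0.85]
1.1
```

```bash
ls pics
```

```text
rz.png
scene0.png
sz.png
top0.png
tz.png
```

View pics/sz.png

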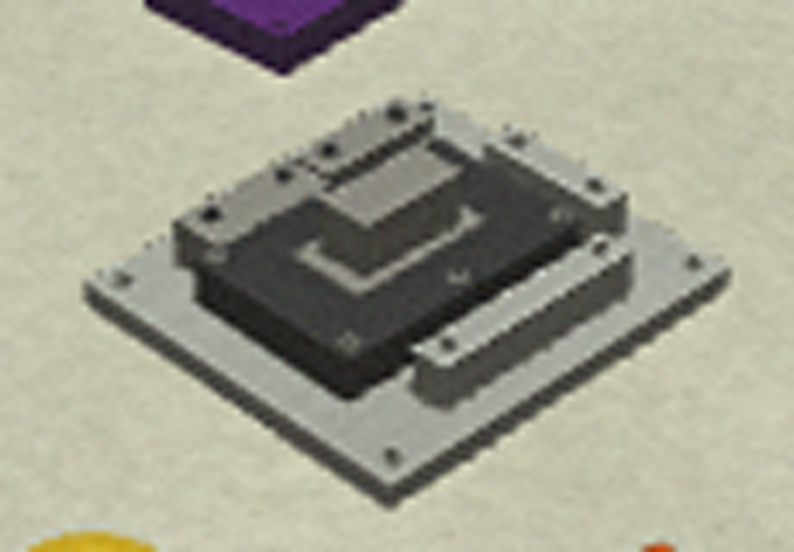

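View pics/tz.png

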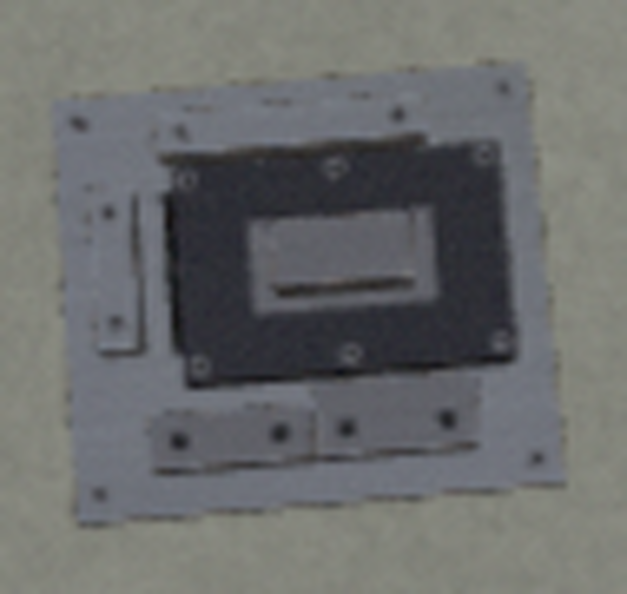

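View pics/rz.png

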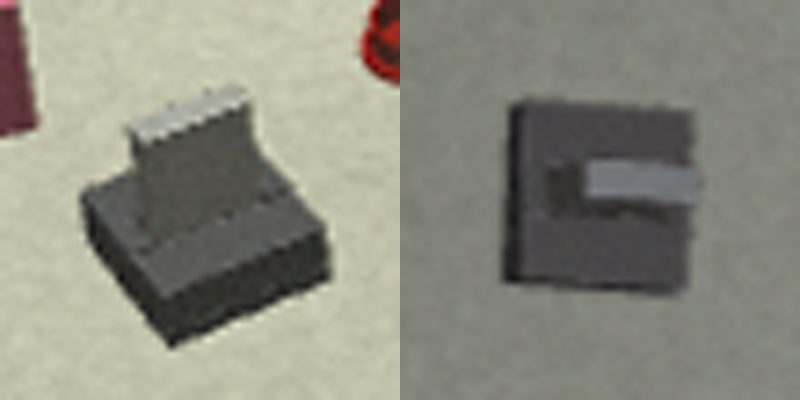

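Thin block is on the fixture's +y side (left in the top view, zoomed (235,440)); the thick one is at (395,420). Next I fit poses to the visible corners in both views.

```bash
cat > fit.py <<'E'
from plant import r
from h import *
from scipy.optimize import least_squares
ms={c:r.camera_model(c) for c in("scene","top")}
def S(p): return (np.array(p)+.5)/6.9-.5+[195,160]
def T(p): return (np.array(p)+.5)/6.6-.5+[200,150]
def RS(p): return (np.array(p)+.5)/(400/55)-.5+[120,205]
def RT(p): return (np.array(p)-[400,0]+.5)/(400/55)-.5+[335,185]
def world(p,L):
    x,y,z,a=p;L=np.array(L,float);c,s=np.cos(a),np.sin(a)
    return np.c_[x+c*L[:,0]-s*L[:,1],y+s*L[:,0]+c*L[:,1],z+L[:,2]]
def fit(name,obs,p0,only=None):
    obs=[o for o in obs if only is None or o[0]==only]
    def f(p): 
        if only: p=np.r_[p[:2],p0[2],p[2]]
        return np.concatenate([proj(ms[c],world(p,[l]))[0]-uv for c,l,uv in obs])
    x0=np.array(p0,float)
    if only:x0=x0[[0,1,3]]
    s=least_squares(f,x0,loss="soft_l1",f_scale=.5)
    print(name,only,np.r_[s.x[:-1].round(4),np.degrees(s.x[-1]).round(2)],"rms px",np.sqrt(np.mean(f(s.x)**2)).round(2)); 
    if not only: print(np.round(f(s.x).reshape(-1,2),1).tolist())
    return s.x
s,t="scene","top"
fx=[(s,(-80,-90,12),S((85,285))),(s,(80,-90,12),S((390,489))),(s,(80,90,12),S((729,268))),(s,(80,-90,0),S((390,507))),
 (t,(80,90,12),T((54,101))),(t,(80,-90,12),T((525,63))),(t,(-80,-90,12),T((565,484))),(t,(-80,90,12),T((79,523))),
 (s,(66,-50,33),S((450,366))),(s,(66,50,33),S((632,253))),(s,(50,-50,33),S((415,345)))]
md=[(s,(40,-60,20),S((348,370))),(s,(-40,-60,20),S((195,270))),(s,(40,-60,0),S((348,400))),
 (t,(40,-60,20),T((497,142))),(t,(-40,-60,20),T((515,358))),(t,(-40,60,20),T((187,385))),
 (s,(12,-25,45),S((372,228))),(s,(-12,-25,45),S((322,190))),(s,(12,25,45),S((466,175)))]
sp=[(s,(-6,-18,55),RS((128,128))),(s,(6,-18,55),RS((138,142))),(s,(6,18,55),RS((250,102))),(s,(-6,18,55),RS((238,85))),
 (t,(6,18,55),RT((586,160))),(t,(-6,18,55),RT((585,197))),(t,(-6,-18,55),RT((698,205))),(t,(6,-18,55),RT((697,168)))]
rk=[(s,(-30,-28,22),RS((82,193))),(s,(30,-28,22),RS((168,293))),(s,(30,28,22),RS((328,228))),(s,(30,-28,0),RS((172,348))),(s,(30,28,0),RS((330,280))),(s,(-30,-28,0),RS((90,245))),
 (t,(30,28,22),RT((522,103))),(t,(30,-28,22),RT((692,110))),(t,(-30,-28,22),RT((686,292))),(t,(-30,28,22),RT((518,282))),(t,(30,28,0),RT((510,108)))]
mm=lambda o:[(c,np.array(l)/1000,u) for c,l,u in o]
if __name__=="__main__":
  for n,o,p in(("fixture",fx,(.586,.046,0,.07)),("module",md,(.59,.04,.018,.07)),("spacer",sp,(.55,-.24,.006,-.03)),("rack",rk,(.55,-.242,0,-.03))):
    for k in(None,s,t): fit(n,mm(o),p,k)
E
python3 fit.py
```

```text
fixture None [5.833e-01 4.900e-02 7.000e-04 5.870e+00] rms px 0.5
[[-0.4, -0.3], [-0.0, -0.2], [0.1, -0.1], [-0.1, 1.1], [-0.9, -0.2], [-0.1, -0.5], [0.1, -0.2], [-0.7, 0.4], [-0.9, 0.6], [0.3, -0.4], [-0.6, 0.6]]
fixture scene [0.5824 0.0503 5.94  ] rms px 0.46
fixture top [0.5832 0.048  5.61  ] rms px 0.32
module None [0.5897 0.035  0.0175 5.5   ] rms px 0.68
[[0.2, -0.8], [-0.2, -0.9], [0.1, 1.4], [-0.2, -0.3], [-0.0, -0.1], [-1.0, -0.1], [-0.9, 0.3], [-0.5, 1.6], [-0.2, -0.2]]
module scene [0.5905 0.0354 4.84  ] rms px 0.74
module top [0.5892 0.0341 5.6   ] rms px 0.31
spacer None [ 0.5424 -0.2331  0.0066 -3.86  ] rms px 0.36
[[-0.6, -0.4], [0.4, 0.5], [-0.1, 0.2], [-0.8, -0.3], [-0.3, -0.3], [-0.4, -0.1], [-0.1, 0.1], [0.2, -0.1]]
spacer scene [ 0.542  -0.2322 -7.02  ] rms px 0.38
spacer top [ 0.5423 -0.2337 -3.04  ] rms px 0.15
rack None [ 5.425e-01 -2.326e-01  9.000e-04 -2.940e+00] rms px 0.42
[[-0.6, -0.2], [-0.8, 0.6], [-0.1, -0.2], [-0.3, 0.3], [0.4, -0.2], [-0.5, -0.2], [-0.3, -0.6], [-0.4, 0.0], [0.2, -0.1], [-0.3, -0.3], [-0.9, 0.0]]
rack scene [ 0.542  -0.2316 -3.11  ] rms px 0.36
rack top [ 0.5422 -0.2337 -3.12  ] rms px 0.29
```

Run:
```python
from fit import *
for n,c,p in [("blackbox nearR",s,(735,320)),("blackbox left",s,(585,290)),("blk top? botright",t,(195,215)),("blk bl",t,(25,300)),("psu",t,(660,230)),("psu right",t,(780,285)),("purple",t,(311,430)),("cap",t,(493,363)),("pink",t,(590,397)),("psu scene",s,(190,600)),("psu s top",s,(178,435))]:
    print(n,onz(ms[c],np.array(p)/1.5625,0.0).round(3))
```

```text
blackbox nearR [0.937 0.49  0.   ]
blackbox left [0.726 0.36  0.   ]
blk top? botright [0.725 0.362 0.   ]
blk bl [0.579 0.622 0.   ]
psu [ 0.711 -0.397  0.   ]
psu right [ 0.623 -0.582  0.   ]
purple [0.385 0.156 0.   ]
cap [ 0.492 -0.123  0.   ]
pink [ 0.442 -0.272  0.   ]
psu scene [ 0.831 -0.445  0.   ]
psu s top [ 0.601 -0.347  0.   ]
```

```bash
cat > g.py <<'E'
from plant import r
import numpy as np
A=np.radians(5.75)
def Rz(a): 
    c,s=np.cos(a),np.sin(a); return np.array([[-c,-s,0],[-s,c,0],[0,0,-1.]])
ex=np.array([np.cos(A),np.sin(A),0]); ey=np.array([-np.sin(A),np.cos(A),0])
def F():
    f=r.get_wrist_force(); return np.array([f@ex,f@ey,f[2]])
def st(tag=""):
    print(tag,round(r.get_clock(),2),"pos",np.round(r.get_tool_pos(),4),"F fix",F().round(2),"gap",round(r.get_finger_gap(),4))
E
python3 - <<'E'
from g import *
r.move_ptp([.36,.34,.27],Rz(A)); st()
r.move_ptp([.5895,.0347,.13],Rz(A)); r.sleep(.2); st("above")
r.move_linear([.5895,.0347,.075],feed=.08); r.sleep(.2);st("low")
r.move_linear([.5895,.0347,.067],feed=.03); r.sleep(.2);st("down")
import cv2
cv2.imwrite("pics/a1.png",np.vstack([cv2.resize(r.camera(c)[130:250,170:330,::-1],(400,300),interpolation=cv2.INTER_CUBIC) for c in("scene","top")]))
E
```

```text
2.41 pos [0.3596 0.3412 0.2701] F fix [ 0.15 -0.46  0.37] gap 0.0872
above 4.12 pos [0.5895 0.0361 0.1304] F fix [-0.44  0.45 -0.32] gap 0.0871
low 5.16 pos [0.5899 0.0348 0.0756] F fix [-0.58  0.33 -0.08] gap 0.0872
down 5.78 pos [0.5896 0.0347 0.0671] F fix [-0.32 -0.44  0.54] gap 0.0873
```

View pics/a1.png

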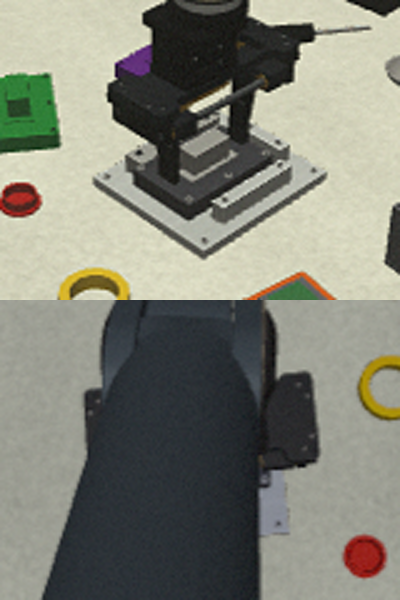

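The fingers straddle the shell along its length, about (205,150) in the scene crop, clear of the stops. Next I grip and push to the far stop in small steps, watching the force.

Run:
```python
from g import *
r.command_gripper(.04,15); r.sleep(.2); st("grip")
F0=F(); p=np.array([.5895,.0347,.067])
for d,name,lim in((ex,0,8),(ey,1,8)):
    tot=0;n=0
    while tot<(.010 if name==0 else .024):
        stp=.001 if (name==0 or tot>.008) else .003
        p=p+d*stp; tot+=stp
        r.move_linear(p,feed=.03); r.sleep(.08)
        f=F()-F0
        print(name,round(tot,4),f.round(1),((r.get_tool_pos()-p)*1000).round(1))
        if f[name]<-lim: break
    st()
```

```text
grip 6.79 pos [0.5895 0.0346 0.067 ] F fix [ 0.24 -0.18 -0.33] gap 0.0504
0 0.001 [-3.4  0.9  2.6] [-0.9 -0.2 -0.2]
0 0.002 [-2.8 -0.7  1.5] [-0.2 -0.  -0.1]
0 0.003 [-2.7 -0.8  1.9] [ 0.2  0.1 -0. ]
0 0.004 [-2.7  0.1  1.6] [0.2 0.  0. ]
0 0.005 [-2.5  0.9  1.2] [0.1 0.  0. ]
0 0.006 [-5.1  0.5  3.9] [-0.8 -0.1 -0.1]
0 0.007 [-6.8 -0.1  4.4] [-1.7 -0.2 -0.2]
0 0.008 [-8.2  0.3  6.2] [-2.5 -0.3 -0.3]
 9.46 pos [0.5949 0.0352 0.0667] F fix [-7.94  0.11  5.85] gap 0.0502
1 0.003 [-9.1 -4.6  5.4] [-2.3 -2.6 -0.5]
1 0.006 [-7.7 -4.9  3. ] [-2.2 -3.8 -0.6]
1 0.009 [-8.5 -6.   3. ] [-2.2 -4.1 -0.7]
1 0.01 [-8.4 -6.6  2.8] [-2.2 -4.5 -0.7]
1 0.011 [-6.8 -6.9  3.2] [-2.1 -4.6 -0.7]
1 0.012 [-7.4 -6.7  1.8] [-2.1 -4.7 -0.7]
1 0.013 [-7.4 -7.3  3.2] [-2.1 -4.7 -0.7]
1 0.014 [-7.3 -7.   2.8] [-2.1 -4.7 -0.7]
1 0.015 [-7.5 -7.2  3.4] [-2.1 -4.7 -0.7]
1 0.016 [-7.5 -7.2  2.1] [-2.2 -4.7 -0.8]
1 0.017 [-6.7 -6.8  3.6] [-2.1 -4.7 -0.7]
1 0.018 [-7.1 -7.1  2.9] [-2.1 -4.7 -0.7]
1 0.019 [-7.6 -7.3  3. ] [-2.1 -4.7 -0.7]
1 0.02 [-9.1 -7.6  2.8] [-2.1 -4.8 -0.7]
1 0.021 [-8.3 -8.5  3.2] [-2.  -5.8 -0.7]
 14.46 pos [0.5933 0.0506 0.0663] F fix [-8.04 -8.66  2.91] gap 0.05
```

Run:
```python
from g import *
p=np.array([.5895,.0347,.067])+ex*.007+ey*.021
for i in range(6):
    p=p+ey*.001; r.move_linear(p,feed=.03); r.sleep(.1)
    d=r.get_tool_pos()-[.5832,.0487,0]
    print(i,F().round(1),"tcp in fix",(d@ex*1000).round(2),(d@ey*1000).round(2))
    if F()[1]<-13: break
# check rotation/picture
st(); print(np.degrees(np.arctan2(-r.get_eef_rot()[0,1],r.get_eef_rot()[1,1])))
import cv2
cv2.imwrite("pics/a2.png",cv2.resize(r.camera("scene")[150:245,190:315,::-1],(790,600),interpolation=cv2.INTER_CUBIC))
```

```text
0 [ -5.8 -10.8   1.5] tcp in fix 10.23 0.97
1 [ -5.5 -11.8   1.2] tcp in fix 10.23 1.05
2 [ -5.8 -13.1   1.4] tcp in fix 10.27 1.11
 15.51 pos [0.5933 0.0508 0.0666] F fix [ -5.8  -13.13   1.4 ] gap 0.0496
5.5165856243712685
```

View pics/a2.png

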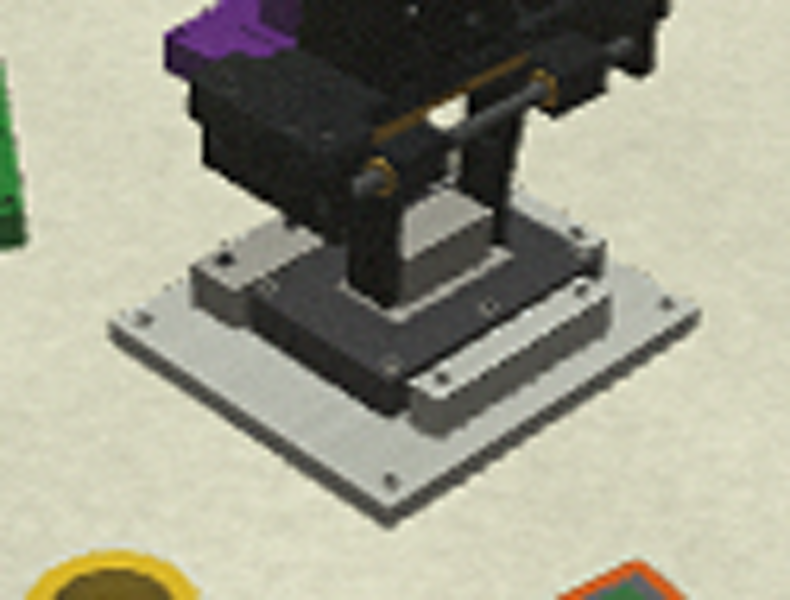

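Run:
```python
from g import *
p0=np.array([.5895,.0347,.067])+ex*.007+ey*.024
q=np.array([.5933,.0508,.0668])
r.move_linear(q+ex*.0008+ey*.0008,feed=.03); r.sleep(.2); st("relaxed")
r.command_gripper(.08); r.sleep(.2); st("open")
r.move_linear([.5933,.0508,.13],feed=.12)
r.move_ptp([.52,-.12,.25],Rz(A)); st()
import cv2
ims={}
for c in("scene","top"): ims[c]=r.camera(c); cv2.imwrite(f"pics/b_{c}.png",cv2.resize(ims[c][:,:,::-1],(800,600)))
np.savez("im1.npz",**ims)
cv2.imwrite("pics/b_tz.png",cv2.resize(ims["top"][150:240,200:295,::-1],None,fx=6.6,fy=6.6,interpolation=cv2.INTER_CUBIC))
cv2.imwrite("pics/b_sz.png",cv2.resize(ims["scene"][160:240,195:310,::-1],None,fx=6.9,fy=6.9,interpolation=cv2.INTER_CUBIC))
```

```text
relaxed 16.16 pos [0.5934 0.0503 0.0665] F fix [-5.13 -4.04  0.78] gap 0.0496
open 17.17 pos [0.594  0.0516 0.0668] F fix [-0.82  0.51  0.15] gap 0.08
 18.73 pos [ 0.5202 -0.1181  0.2489] F fix [0.85 0.87 0.14] gap 0.08
```

View pics/b_tz.png

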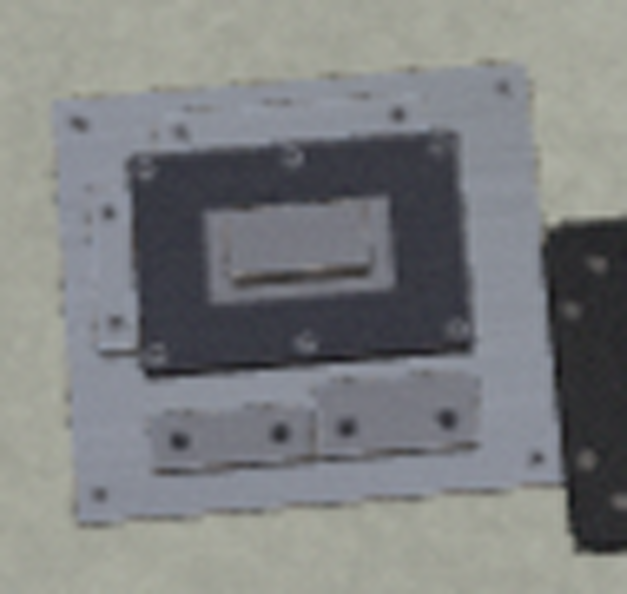

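View pics/b_sz.png

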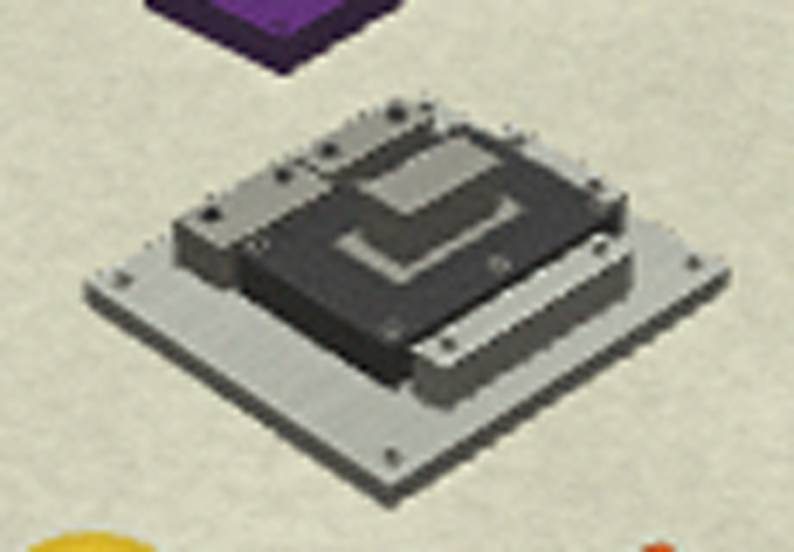

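Both pictures show the module flush with the far and side stops: the lid's left edge lies on the side stop at column 135 and its upper edge on the far stop at row 150. I check that with a fit.

Run:
```python
from fit import *
md=[(s,(40,-60,20),S((400,352))),(s,(-40,-60,20),S((240,256))),(s,(40,-60,0),S((400,385))),
 (t,(40,-60,20),T((457,131))),(t,(-40,-60,20),T((473,350))),(t,(-40,60,20),T((146,377))),(t,(40,60,20),T((130,158))),
 (s,(12,-25,45),S((405,212))),(s,(-12,-25,45),S((355,180))),(s,(12,25,45),S((502,160)))]
for k in (None,s,t):
    m=fit("module",mm(md),(.593,.05,.018,.1),k); 
    f=fit("fix",mm(fx),(.586,.046,0,.07),k)
    d=(m-f)[:2];a=f[-1];print("rel",(d@[np.cos(a),np.sin(a)]*1000).round(2),(d@[-np.sin(a),np.cos(a)]*1000).round(2),np.degrees(m[-1]-a).round(2))
```

```text
module None [0.5927 0.0499 0.0191 6.35  ] rms px 0.75
[[-1.2, -0.4], [-1.1, -0.8], [-1.4, 1.3], [-0.6, -0.4], [0.3, -0.7], [-0.8, -0.0], [-0.9, 0.1], [0.0, 0.4], [0.3, 1.0], [-0.1, -0.3]]
fix None [5.833e-01 4.900e-02 7.000e-04 5.870e+00] rms px 0.5
[[-0.4, -0.3], [-0.0, -0.2], [0.1, -0.1], [-0.1, 1.1], [-0.9, -0.2], [-0.1, -0.5], [0.1, -0.2], [-0.7, 0.4], [-0.9, 0.6], [0.3, -0.4], [-0.6, 0.6]]
rel 9.43 -0.04 0.48
module scene [0.5908 0.0518 8.57  ] rms px 0.61
fix scene [0.5824 0.0503 5.94  ] rms px 0.46
rel 8.45 0.66 2.63
module top [0.5923 0.0486 5.64  ] rms px 0.3
fix top [0.5832 0.048  5.61  ] rms px 0.32
rel 9.11 -0.28 0.02
```

The fits agree with the force stall: the top view puts the module at (9.1,-0.3) mm and 0.0° against the nest (10,0). The scene-only fit is rougher, at (8.5,0.7) mm and 2.6°, because its corners are uncertain. Next is the spacer.

Run:
```python
from g import *
a=np.radians(-3.2); x,y=.5424,-.2333
r.command_gripper(.065)
r.move_ptp([x,y,.13],Rz(a)); r.sleep(.1)
r.move_linear([x,y,.062],feed=.08); r.sleep(.2); st("down")
r.command_gripper(.03,20); r.sleep(.2); st("grip")
r.move_linear([x,y,.09],feed=.05); r.sleep(.1); st("lift1")
r.move_linear([x,y,.17],feed=.12); r.sleep(.2); st("lift")
import cv2
cv2.imwrite("pics/c1.png",cv2.resize(r.camera("scene")[120:270,60:260,::-1],(800,600),interpolation=cv2.INTER_CUBIC))
```

```text
down 21.44 pos [ 0.5427 -0.2334  0.0625] F fix [ 0.16  0.48 -0.16] gap 0.065
grip 22.27 pos [ 0.5424 -0.2333  0.062 ] F fix [-0.22 -0.86  0.78] gap 0.0356
lift1 23.07 pos [ 0.5422 -0.2332  0.0897] F fix [ 0.17 -0.57 -0.77] gap 0.0357
lift 24.09 pos [ 0.5419 -0.2331  0.1691] F fix [-0.05 -0.23  0.14] gap 0.0358
```

View pics/c1.png

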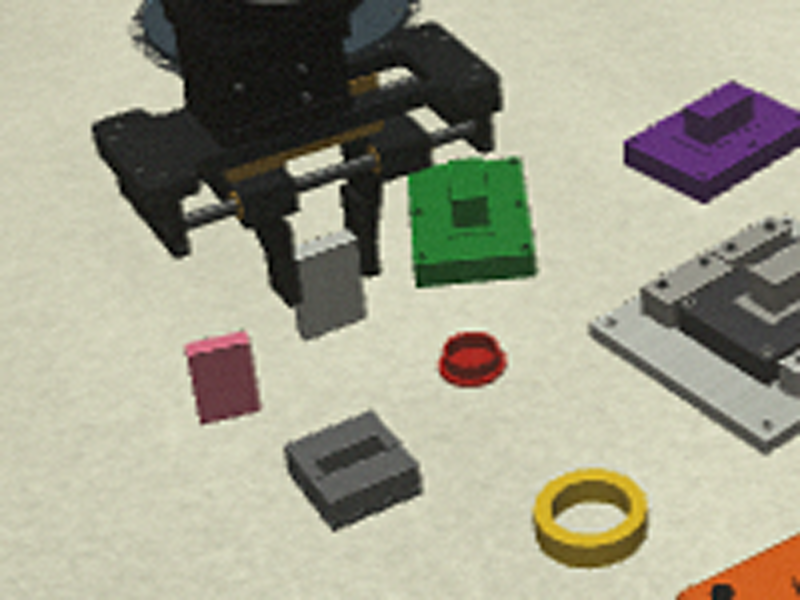

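The spacer is held upright in the jaws at (330,285), and the rack stays behind, empty. Next I move above the wide gap and check before inserting.

Run:
```python
from g import *
r.move_ptp([.5429,.0757,.17],Rz(np.radians(5.7))); r.sleep(.1)
r.move_linear([.5429,.0757,.101],feed=.08); r.sleep(.3); st("above gap")
import cv2
ims={c:r.camera(c) for c in("scene","top")}
cv2.imwrite("pics/d_s.png",cv2.resize(ims["scene"][140:225,195:310,::-1],None,fx=6.9,fy=6.9,interpolation=cv2.INTER_CUBIC))
cv2.imwrite("pics/d_t.png",cv2.resize(ims["top"][150:240,200:295,::-1],None,fx=6.6,fy=6.6,interpolation=cv2.INTER_CUBIC))
```

```text
above gap 26.73 pos [0.5431 0.0758 0.1014] F fix [ 0.9   0.15 -0.76] gap 0.0356
```

View pics/d_s.png

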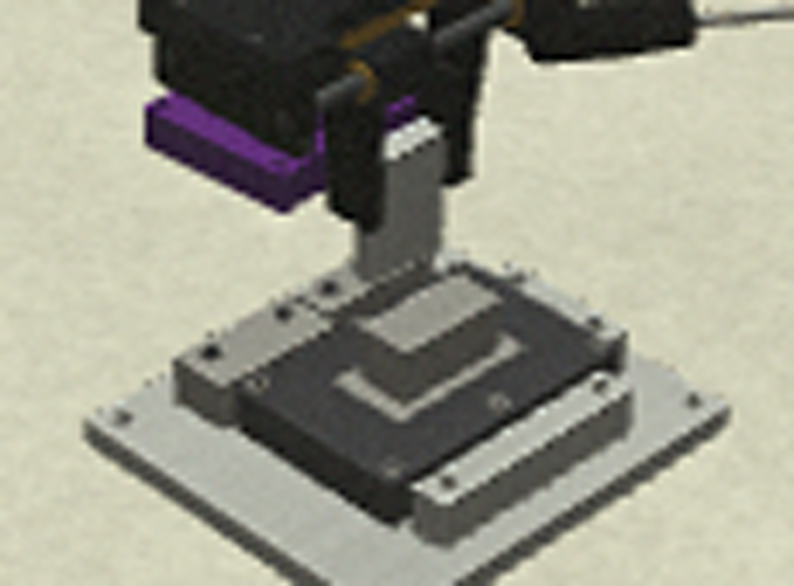

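View pics/d_t.png

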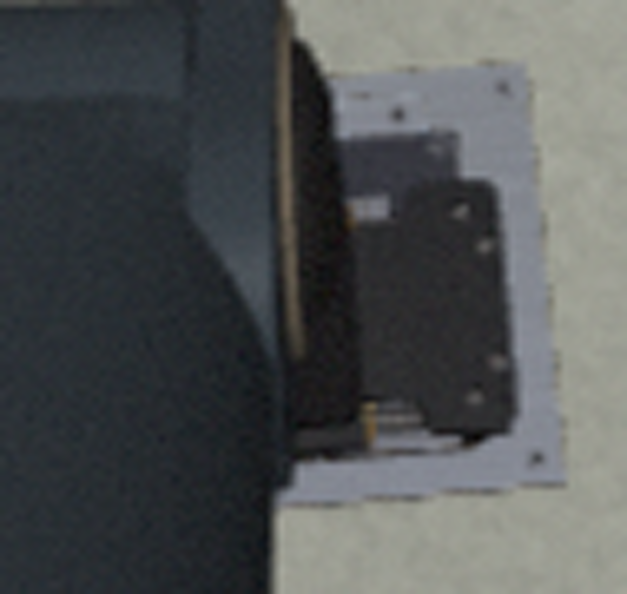

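The scene crop shows the spacer hanging upright over the thin block's gap, with its foot edge at (357,278)–(437,262). I compare that with the projected foot and then go down in steps.

Run:
```python
from fit import *
from g import *
a=np.radians(5.7)
for (l) in [(6,-18,0),(6,18,0),(6,-18,55),(6,18,55),(-6,-18,55)]:
    u=proj(ms[s],world((.5431,.0758,.0454,a),[np.array(l)/1000]))[0]; print(l,((u-[195,140]+.5)*6.9-.5).round(0))
F0=F(); p=np.array([.5429,.0757,.101])
for z in [.096,.093,.090,.088,.086,.084,.082,.080,.077,.074,.072,.070,.069,.068,.067,.066,.065]:
    p[2]=z; r.move_linear(p,feed=.05); r.sleep(.05); f=F()-F0
    print(z,f.round(1),((r.get_tool_pos()-p)*1000).round(1))
    if f[2]>6 or np.hypot(*f[:2])>8: print("stop");break
st()
```

```text
(6, -18, 0) [374. 292.]
(6, 18, 0) [442. 254.]
(6, -18, 55) [376. 168.]
(6, 18, 55) [446. 132.]
(-6, -18, 55) [353. 155.]
0.096 [0.  0.5 0.3] [-0.2 -0.  -0.3]
0.093 [-1.  -0.8  0.1] [-0.   0.  -0.1]
0.09 [-0.5 -0.5  0.4] [-0.1 -0.  -0.1]
0.088 [-0.7 -0.1  0.3] [-0.   0.  -0.1]
0.086 [-0.6 -0.6  0.1] [-0.1 -0.  -0.1]
0.084 [ 0.3  0.1 -0.1] [-0.  -0.  -0.1]
0.082 [-0.2 -0.5 -1. ] [-0.1 -0.  -0.1]
0.08 [-0.3 -0.8 -0. ] [-0.1 -0.  -0.1]
0.077 [-1.   0.5 -0.3] [-0.1  0.  -0.1]
0.074 [-0.7  0.4  0.6] [-0.1 -0.  -0.1]
0.072 [-1.1  0.5  0.7] [-0. -0. -0.]
0.07 [-0.1 -0.1  0.6] [-0.  -0.  -0.1]
0.069 [-1.  -0.3 -1. ] [-0. -0. -0.]
0.068 [-0.9 -0.7  0.6] [ 0.  0. -0.]
0.067 [-2.4 -0.1  7.3] [0.2 0.  0.9]
stop
 31.33 pos [0.5431 0.0757 0.0679] F fix [-1.98  0.03  6.4 ] gap 0.0356
```

It slid in with no side force and reached the floor exactly at the expected height (TCP 68 mm). Next I release and look.

Run:
```python
from g import *
r.move_linear([.5431,.0757,.068],feed=.03)
r.command_gripper(.062); r.sleep(.2); st("open")
r.move_linear([.5431,.0757,.15],feed=.1)
r.move_ptp([.52,-.12,.25],Rz(A)); st()
import cv2
ims={c:r.camera(c) for c in("scene","top")}
cv2.imwrite("pics/e_s.png",cv2.resize(ims["scene"][150:235,195:310,::-1],None,fx=6.9,fy=6.9,interpolation=cv2.INTER_CUBIC))
cv2.imwrite("pics/e_t.png",cv2.resize(ims["top"][150:240,200:295,::-1],None,fx=6.6,fy=6.6,interpolation=cv2.INTER_CUBIC))
```

```text
open 32.54 pos [0.5431 0.0757 0.068 ] F fix [0.46 0.7  0.08] gap 0.0619
 34.39 pos [ 0.52  -0.118  0.249] F fix [-0.11 -0.34 -0.18] gap 0.0622
```

View pics/e_s.png

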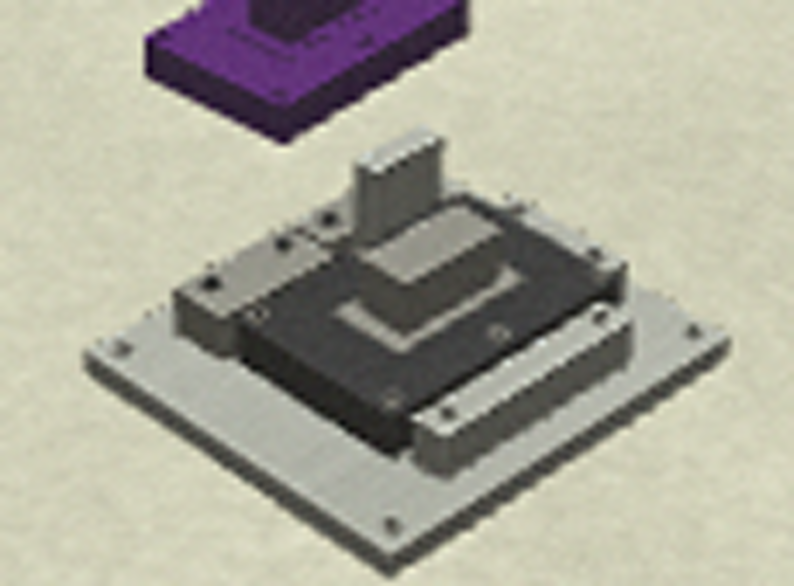

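View pics/e_t.png

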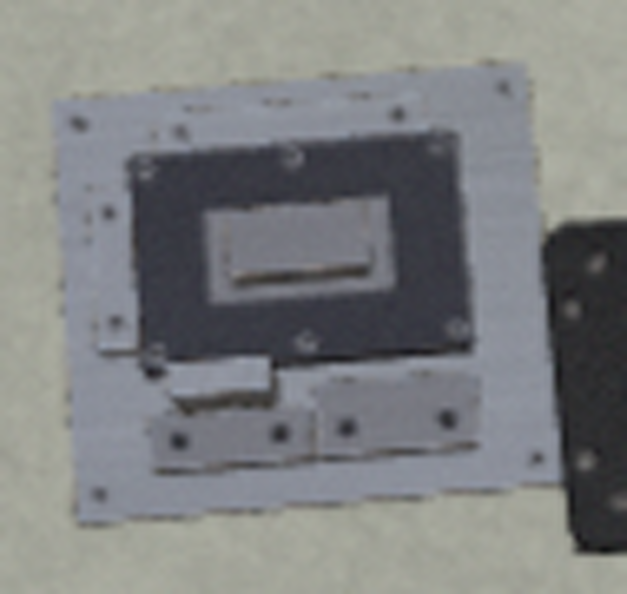

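The spacer stands upright in front of the thin block (scene crop (400,185), top crop (222,382)) and the module hasn't moved. Final step: regrip the shell, preload lightly toward both stops, and press.

Run:
```python
from g import *
q=np.array([.5934,.0508,.0665])
r.command_gripper(.08)
r.move_ptp([q[0],q[1],.13],Rz(A)); r.sleep(.1)
r.move_linear(q,feed=.07); r.sleep(.2); F0=F(); st("down")
r.command_gripper(.04,30); r.sleep(.2); st("grip")
p=q+ex*.0025+ey*.0015
r.move_linear(p,feed=.03); r.sleep(.1); st("preload"); z0=r.get_tool_pos()[2]
for i in range(18):
    p[2]-=.0005; r.move_linear(p,feed=.03); r.sleep(.1); f=F()-F0
    d=r.get_tool_pos()-[.5832,.0487,0]
    print(i+1,f.round(1),"dz",((d[2]-z0)*1000).round(2),"xy",(d@ex*1000).round(2),(d@ey*1000).round(2),"cmd",round((p[2]-z0)*1000,1))
    if f[2]>14: break
st(); np.save("p.npy",p)
```

```text
down 37.39 pos [0.5937 0.0509 0.067 ] F fix [-0.15 -0.08  1.01] gap 0.0802
grip 38.23 pos [0.5934 0.0503 0.0665] F fix [ 0.08 -2.32 -0.26] gap 0.0497
preload 38.58 pos [0.5936 0.0505 0.0663] F fix [-5.28 -4.57  3.93] gap 0.0496
1 [-6.1 -4.9  4.4] dz -0.36 xy 10.52 0.74 cmd -0.3
2 [-7.  -4.3  5.5] dz -0.78 xy 10.52 0.75 cmd -0.8
3 [-6.4 -4.2  6.3] dz -1.21 xy 10.52 0.77 cmd -1.3
4 [-7.1 -5.1  6.8] dz -1.64 xy 10.53 0.75 cmd -1.8
5 [-6.3 -4.2  7.2] dz -2.12 xy 10.5 0.77 cmd -2.3
6 [-7.2 -5.4  7.3] dz -2.56 xy 10.49 0.75 cmd -2.8
7 [-7.5 -5.1  6.8] dz -3.0 xy 10.53 0.72 cmd -3.3
8 [-7.6 -5.4  7.7] dz -3.48 xy 10.49 0.76 cmd -3.8
9 [-7.6 -5.3  8.2] dz -3.92 xy 10.48 0.76 cmd -4.3
10 [-6.7 -4.5  8. ] dz -4.35 xy 10.52 0.75 cmd -4.8
11 [-8.  -4.3  9.3] dz -4.79 xy 10.5 0.75 cmd -5.3
12 [-7.7 -4.6 12.2] dz -4.89 xy 10.49 0.73 cmd -5.8
13 [-9.1 -5.  14.9] dz -4.9 xy 10.5 0.74 cmd -6.3
 43.12 pos [0.5936 0.0505 0.0614] F fix [-9.29 -5.03 15.88] gap 0.0496
```

The press bottoms out clearly: 4.9 mm of travel, with force climbing from 9 to 15 N at the stall. I check the picture before handing in.

Run:
```python
from g import *
import cv2
r.sleep(.3); st(); R=r.get_eef_rot(); print("tilt deg",np.degrees(np.arccos(-R[2,2])).round(2),"yaw",np.degrees(np.arctan2(-R[0,1],R[1,1])).round(2))
im=r.camera("scene")
cv2.imwrite("pics/f_s.png",cv2.resize(im[150:235,195:310,::-1],None,fx=6.9,fy=6.9,interpolation=cv2.INTER_CUBIC))
```

```text
43.42 pos [0.5936 0.0505 0.0614] F fix [-8.76 -4.81 16.01] gap 0.05
tilt deg 0.31 yaw 5.7
```

View pics/f_s.png

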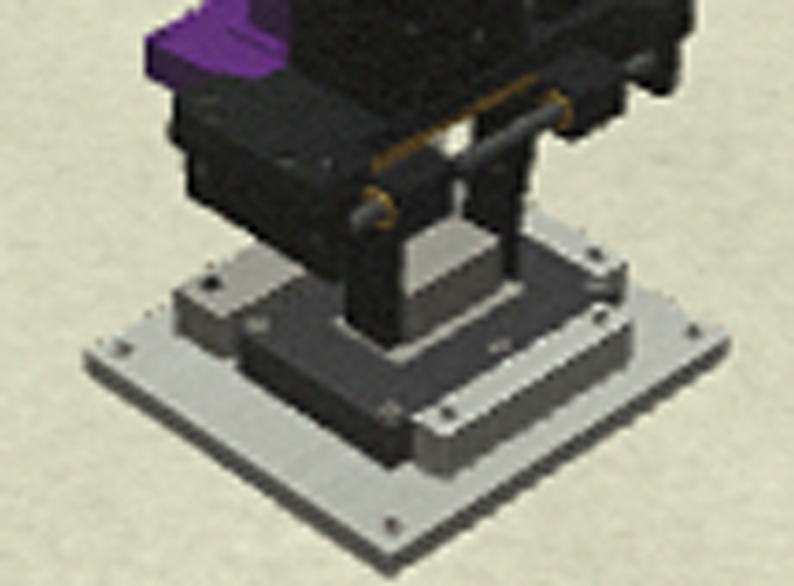

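The lid is now level with the far stop's top at (415,415) and against both stops. The gripper hides the spacer, but its body is about 39 mm above the spacer's top.

Run:
```python
from g import *
r.sign_off(); print(r.get_clock())
```

```text
the job is handed in; nothing more can be done
the job is handed in; nothing more can be done
```

The job is handed in at about 43.5 s of the 67 s allowed, with the gripper still holding the module pressed down; no verdict is reported.

- **Module:** I slid it by the connector shell until the arm stalled against the far stop and then the side stop. The top-view fit put it about 1 mm from the nest and square to the fixture. The scene-only fit disagreed (about 1.5 mm short in x, 2.6° yaw); I put that down to uncertain corner picks and trusted the stall and the top view.
- **Spacer:** It came straight up out of the rack and went into the gap at the thin block with no side force. It reached the base at the expected height, and I let go of it. A picture afterwards showed it upright in the gap, with the module unmoved.
- **Press:** The shell moved down 4.9 mm and bottomed out. At the last check the arm pushed down with 16 N, with about 9 N towards the far stop and 5 N towards the side stop. Tool tilt was 0.3°, and the lid looked flush with the stop tops.
- **Not seen at the end:** The gripper hid the spacer in the last picture. It was fine just before the press, and by the known heights the gripper body clears its top by about 39 mm.

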